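Lock the filter cartridge in the dust extractor

TASK

Three filter cartridges stand on the bench. Fit the one with two side lugs at its foot into the round mouth of the dust-filter housing: lower it upright with its lugs in the two slots, push it down against the spring, turn it a quarter turn clockwise (seen from above) while holding it down, then let it go so that it springs up and clicks home, locked. Leave the other two cartridges where they stand.

Things in the scene. Friction and masses are not known exactly. Their poses are not given: they have to be found in the camera images.
- lug_cartridge: The cartridge to fit: aluminium, 72 mm tall, 120 g, loose, upright. Origin: foot centre, z up. Body 46 mm across up to z=36 (nose tapers to 34 in the lowest 6). Two square lugs along +x and -x at z=4 to 12, 12 wide, 74 over the tips. Grey disc 60 across at z=36 to 42, bar grip above. A half turn about z leaves it the same.
- grip_bar (a point): Centre of the lugged cartridge's grip bar, 57 mm above its foot; axes as the cartridge. The bar is 44 mm long along x (parallel to the lugs), 14 mm thick (y), 30 mm high; pinch it across y from above.
- plain_cartridge: Bystander: the same cartridge (size, colour, disc, grip bar, origin at foot centre) without lugs: its foot is a smooth 46 mm cylinder.
- collar_cartridge: Bystander: the same cartridge (size, colour, disc, grip bar, origin at foot centre) with a full round collar of 74 mm diameter at its foot in place of lugs.
- filter_housing: Fixed grey drum, 116 mm diameter, 56 mm high, keyhole mouth in its flat top. Origin: drum axis at bench top, z up. Lug slots along its +x and -x. Fan box, 92 mm high, stands 65 to 151 mm behind along +x. Locked, lugs lie along its y (a steel dot on the top beside each), with about 10 degrees play, foot sprung up to z=34 mm.
- mouth (a point): Centre of the mouth, level with the drum's top; axes as the housing. Hole 55 mm across in a 10 mm plate; slots reach 41 mm radius and span 24 degrees either side of x: a lug has about 10 degrees play. The lugs turn under the plate, clockwise from above only (yaw decreasing); stops block the other way and about 10 degrees past the quarter.
- spring_plate (a joint): Sprung plate in the mouth that the foot presses down, m: 0 = up (foot 12 mm below the mouth), limit 0.026. It pushes back with 1 N + 0.5 N per mm. Above 0.016 (foot over 28 mm below the mouth, 9 N) the lugs clear the ridges and can turn; at 0.024 (13 N) the grey disc lands on the drum's top. In the lock notch it reads about 0.010.
Things that resemble listed ones, but are neither listed nor needed, are in the scene too. What is shaped like the lug_cartridge but purple or yellow is not meant.

How it is judged:
On the way:
1. the lugged cartridge is pushed down into the mouth against the spring, lugs in the slots (horizontal distance between lug_cartridge and filter_housing below 0.015 m and angle between the x axis of lug_cartridge and the x axis of filter_housing, either way round below 0.6 rad and z of lug_cartridge in the frame of filter_housing below 0.031 m).
At the end, for the whole second after the job is handed in: The lugged cartridge sits locked and at rest in the housing's mouth: its foot within 12 mm of the drum's axis and 30.5 to 38 mm above the bench (sprung up into the notches), lugs across the slots (along the housing's y within 22 degrees), upright within 10 degrees, released (horizontal distance between lug_cartridge and filter_housing below 0.012 m and angle between the x axis of lug_cartridge and the y axis of filter_housing, either way round below 0.38 rad and z of lug_cartridge in the frame of filter_housing between 0.0305 and 0.038 m and angle between lug_cartridge's own z axis and vertical below 0.17 rad and linear speed of lug_cartridge below 0.02 m/s); the robot touches nothing.
It fails at once if one of the other two cartridges is moved by more than 30 mm (distance of any of plain_cartridge, collar_cartridge from where it was at the start of the episode above 0.03 m).
It also fails if it takes over 48 s, if anything falls off the work surface, if the arm or the gripper's body presses on something with over 40 N, if the wrist force passes 120 N, or if a joint passes its speed limit or range.

ROBOT

A 6-joint arm with a two-finger parallel gripper is mounted at the origin on a cart in front of the work surface, level with it; the furniture and walls round the work are solid. World frame = base frame: x ahead of the robot, y to its left, z up, the work surface at z = 0. Lengths are in m, angles in rad, forces in N, time in s.
With the tool pointing down it reaches from about 0.35 to 0.775 m from the base axis. Payload 5.5 kg.
Tool frame: the origin (TCP) lies at the very end of the fingers, on their centre line; the grasp point (between the pads) lies 19 mm behind it; z points along the fingers, y is the line along which they close (so a half turn about z gives the same grasp; the last joint's range is limited). The gripper opens to 85 mm and grips with 20 to 120 N. Pads are 22 mm wide; open, the fingers measure 114 mm over their backs; the gripper's body (76 mm by 85 mm) begins 54 mm behind the grasp point. The pads swing forward as they close: fully open they stand 13 mm farther back than shut.
Start: joints at [1.188, 0.313, 0.046, 1.304, 0, 1.431], TCP at [0.138, 0.558, 0.231] pointing down, gripper open.
Joint ranges: [-2.76, 2.76], [-0.86, 1.69], [-1.03, 1.26], [-2.2, 2.34], [-1.47, 1.5], [-3.14, 3.14]. Speed limits (rad/s): [2.57, 2.57, 3.14, 3.14, 3.14, 3.14].

INTERFACE

Orientations are given as a unit quaternion [w, x, y, z].
In Python, from workcell import get_state, read_camera, hand_in gives the robot as it stands.
- The arm moves only by the tool send_rows, never from a script. Its argument "increments" is a list of rows, each an object of numbers: "dx", "dy", "dz": the shift along the world's x, y, z in units of 25 mm (1.0 is 25 mm); "roll": the turn about the world's z in units of 8 degrees (1.0 is 8 degrees); "claw": the opening, from -1 (shut) to 1 (fully open). In form: [{"dx": .., "dy": .., "dz": .., "roll": .., "claw": ..}, ...]. A call has exactly 5 rows; each row is the pose to reach, as a shift and turn from the pose commanded when the call began; what a row does not reach only later rows make up. A row lasts 1/8 s, in which the tool goes at most 62.5 mm and 10.7 degrees, less where a joint would pass 70% of its speed; a pose out of reach is approached as far as the arm can. A call with a gripper value outside its range is refused whole. The fingers move at their own pace and stop on an object; "grip_force" is the grip in N (left out, the last holds). Time passes only in rows, so rows that repeat a pose let the fingers close, or fill a call up. It gives the time, the measured TCP pose, the force, the opening and the grip force at its end, in the units of the state.
- get_state(): the state, without advancing time (a new reading comes with each control period).
- read_camera(name): name is "scene" or "top" or "wrist"; returns a dict with "image" (400x640x3 uint8, blue, green, red), "fx", "fy", "cx", "cy" (pixels), "world_to_cam" (4x4, takes a point from world to camera coordinates). Camera axes: x right, y up, looking along -z (the intrinsics and any distortion apply to the point x, -y, -z); pixel columns grow to the right and rows downward; lengths in m; the calibration is good to about 2 mm. The wrist camera is an equidistant fisheye: a pixel r from the principal point sees the ray r / f radians off the axis. A picture is of the moment at which its call begins. There is no depth.
- hand_in(): hands the job in; it is judged then, once.
The state is a dict: "clock": time; "joint_pos": joint angles; "qvel": joint speeds; "tau": joint torques, N m; "tcp_pos": TCP position; "orientation": TCP orientation; "wrist_force": force on the tool from outside, world axes, zero at the start; "ft_torque": the same for the moment, N m; "finger_gap": finger opening in m; "grip_force": force on a finger pad.
Only numpy, scipy, OpenCV 4.12 (cv2) and the standard library are available. Lean on these libraries where they do the work, as an engineer would, in place of code of your own. Each camera call takes 0.05 s, during which the arm holds its last target. There are 200 camera calls.

## Working session

There is one attempt and no reset: what is moved stays moved. The work goes in short steps, Python scripts to look and compute and a tool call to move; the robot and the scene stay as the last step left them, time stands still between calls to the robot, and variables do not carry over. Pictures are saved under pics/ and viewed, at most 10 in all, crops included, and the job is handed in when it is done.

Besides the shell and the picture viewer there is one more tool, called after ">>>" in YAML: its name, and indented under it one key for each argument. send_rows: Moves the arm, as the interface text tells. Its arguments: {"type":"object","properties":{"increments":{"type":"array","items":{"type":"object","properties":{"dx":{"type":"number"},"dy":{"type":"number"},"dz":{"type":"number"},"roll":{"type":"number"},"claw":{"type":"number"}}}},"grip_force":{"type":"number"}},"required":["increments"]}

```bash
mkdir -p pics
cat > h.py <<'E'
import numpy as np, cv2
from workcell import get_state, read_camera, hand_in
def ray(c,u,v):
    x=(u-c["cx"])/c["fx"]; y=(v-c["cy"])/c["fy"]
    d=np.array([x,-y,-1.]); T=np.array(c["world_to_cam"]); R=T[:3,:3]
    return -R.T@T[:3,3], R.T@d
def onz(c,u,v,z):
    o,d=ray(c,u,v); return o+d*(z-o[2])/d[2]
def proj(c,p):
    q=np.array(c["world_to_cam"])@np.append(p,1); return c["cx"]+c["fx"]*q[0]/-q[2], c["cy"]+c["fy"]*-q[1]/-q[2]
E
python3 - <<'E'
from h import *
for n in ("scene","top"):
    c=read_camera(n); cv2.imwrite(f"pics/{n}0.png",c["image"]); print(n,c["fx"],c["cx"],c["cy"],np.round(c["world_to_cam"],3).tolist(),[k for k in c])
s=get_state();print(s)
E
```

```text
scene 400.91700366409395 318.0407648500433 205.48494593489696 [[0.794, -0.607, 0.009, -0.482], [0.452, 0.601, 0.659, -0.331], [-0.406, -0.519, 0.752, -0.912], [0.0, 0.0, 0.0, 1.0]] ['image', 'fx', 'fy', 'cx', 'cy', 'world_to_cam']
top 508.07768033755 314.82706235295456 209.23705103190406 [[0.023, -1.0, -0.007, 0.016], [0.991, 0.022, 0.131, -0.633], [-0.13, -0.01, 0.991, -1.355], [0.0, 0.0, 0.0, 1.0]] ['image', 'fx', 'fy', 'cx', 'cy', 'world_to_cam']
{'clock': 0.1, 'joint_pos': array([1.18839317e+00, 3.13933225e-01, 4.50843768e-02, 1.30360139e+00,
       1.50702628e-05, 1.43121101e+00]), 'qvel': array([ 0.00107977, -0.00031091,  0.00425301,  0.00077147, -0.00011448,
        0.00018765]), 'tau': array([ 2.07327139e-03, -4.81726205e+01,  2.99242884e+01,  1.27791867e-02,
       -1.60492914e-04, -8.53241829e-06]), 'tcp_pos': array([0.13807601, 0.55770268, 0.23049018]), 'orientation': array([-2.20668359e-04,  1.21110843e-01,  9.92638645e-01, -7.97004571e-04]), 'wrist_force': array([-0.50174838, -0.40277939, -0.09012809]), 'ft_torque': array([0.01765394, 0.00741523, 0.01617872]), 'grip_force': 0.0, 'finger_gap': 0.08534390774715345}
```

View pics/scene0.png

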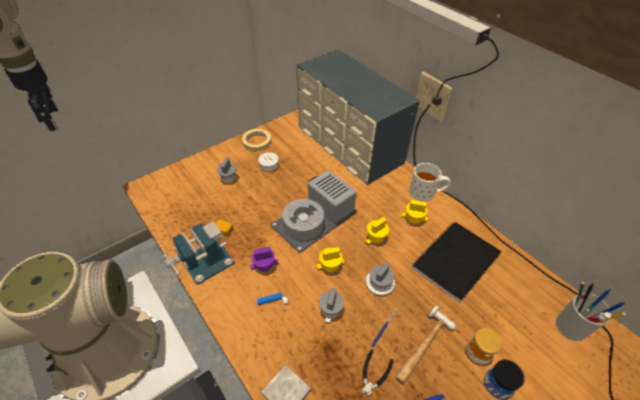

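View pics/top0.png

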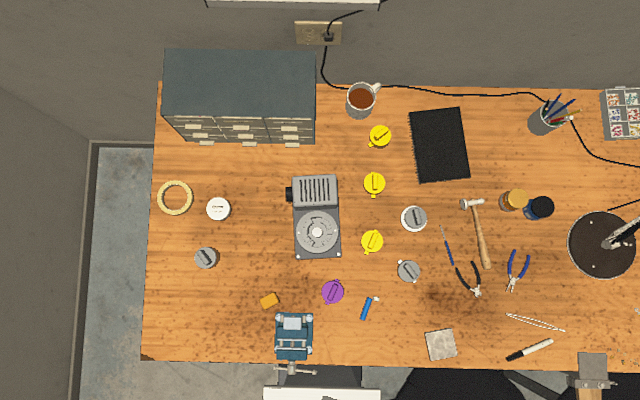

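Grey candidates in the top view are (205,258), (409,271) and (414,218, which has the round white collar). The purple and yellow ones are decoys. I'll enlarge the grey ones and the housing to see which has lugs.

Run:
```python
import cv2,numpy as np
t=cv2.imread("pics/top0.png");s=cv2.imread("pics/scene0.png")
def cr(i,u,v,w=25,h=25): return cv2.resize(i[v-h:v+h,u-w:u+w],(260,260),interpolation=cv2.INTER_CUBIC)
a=np.hstack([cr(t,205,258),cr(t,409,271),cr(t,317,232,32,32)])
b=np.hstack([cr(s,228,171),cr(s,331,305),cr(s,305,219,32,32)])
cv2.imwrite("pics/crop.png",np.vstack([a,b]))
```

```text
(no output)
```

View pics/crop.png

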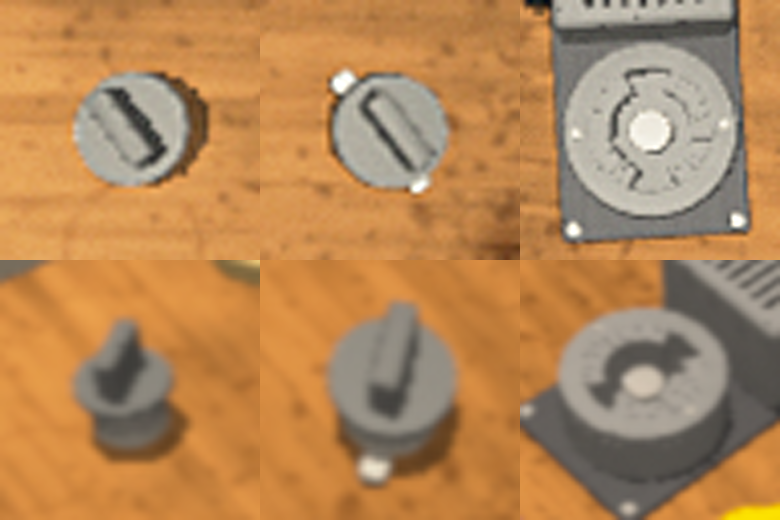

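Top-view (409,271) is the one meant: a white lug tip shows on each side of its disc. (205,258) has a smooth foot and (414,218) a full collar. The drum is at about (317,232), with steel dots left and right of the mouth, so its slots run up and down in the picture. Next I'll measure.

Run:
```python
from h import *
c=read_camera("top"); im=c["image"]
hsv=cv2.cvtColor(im,cv2.COLOR_BGR2HSV)
def blobs(u,v,r,lo,hi,amin):
    m=cv2.inRange(hsv,lo,hi); M=np.zeros_like(m); cv2.circle(M,(u,v),r,255,-1); m&=M
    n,l,st,ce=cv2.connectedComponentsWithStats(m)
    return [(np.round(ce[i],2),st[i,4],l==i) for i in range(1,n) if st[i,4]>=amin]
for u,v,r in ((409,271,18),):
    for ce,a,_ in blobs(u,v,r,(0,0,185),(180,60,255),3): print("lug",ce,a,onz(c,*ce,.012))
    for ce,a,m in blobs(u,v,r,(0,0,70),(180,60,185),60):
        h=cv2.convexHull(np.argwhere(m)[:,::-1].astype(np.int32)); e=cv2.minEnclosingCircle(h); print("disc",ce,a,e,onz(c,*e[0],.042))
for ce,a,_ in blobs(317,232,34,(0,0,195),(180,60,255),2): print("hs",ce,a,onz(c,*ce,.056))
for ce,a,m in blobs(317,232,26,(0,0,110),(180,60,185),200):
    h=cv2.convexHull(np.argwhere(m)[:,::-1].astype(np.int32)); e=cv2.fitEllipse(h);print("drum",ce,a,e,onz(c,*e[0],.056))
```

```text
lug [399.45 261.18] 11 [ 0.49720371 -0.20636119  0.012     ]
lug [409. 270.] 3 [ 0.47358145 -0.23271756  0.012     ]
lug [414.25 280.88] 8 [ 0.44417721 -0.2471165   0.012     ]
disc [408.35 270.54] 369 ((407.8125, 269.8125), 11.9456148147583) [ 0.47352737 -0.22421503  0.042     ]
hs [312.   201.56] 9 [0.65198586 0.03880601 0.056     ]
hs [317. 199.] 3 [0.65934181 0.02534542 0.056     ]
hs [322.   200.25] 4 [0.65620043 0.01164341 0.056     ]
hs [304.4 202. ] 5 [0.6503131  0.05948188 0.056     ]
hs [317.42 218.75] 12 [0.60520121 0.02297512 0.056     ]
hs [305.86 228.07] 14 [0.57912373 0.05367938 0.056     ]
hs [318.5 222.5] 2 [0.59504502 0.01981795 0.056     ]
hs [311.36 227.09] 11 [0.58212273 0.03886103 0.056     ]
hs [297.  227.5] 2 [0.58012896 0.07770192 0.056     ]
hs [316.51 231.52] 85 [0.57041626 0.02464906 0.056     ]
hs [325.  228.5] 2 [0.57912898 0.0018729  0.056     ]
hs [335. 230.] 9 [ 0.57567137 -0.02524166  0.056     ]
hs [297.91 232.64] 11 [0.56623957 0.07485288 0.056     ]
hs [330.   231.75] 4 [ 0.57062023 -0.01181936  0.056     ]
hs [324.  232.5] 2 [0.56822003 0.0043503
[... 199 characters left out ...]
 95 [0.52725423 0.03408615 0.056     ]
hs [306.33 238.83] 12 [0.55001262 0.05166508 0.056     ]
hs [320.33 238.  ] 3 [0.55311535 0.01394068 0.056     ]
hs [334.57 239.57] 7 [ 0.54975124 -0.02455112  0.056     ]
hs [310.57 242.57] 7 [0.54018292 0.03997754 0.056     ]
hs [314.5 240. ] 2 [0.54735644 0.02954601 0.056     ]
hs [325.  240.5] 2 [0.54665313 0.00120147 0.056     ]
hs [321.5 247. ] 2 [0.52892985 0.01026052 0.056     ]
hs [338. 254.] 9 [ 0.51115968 -0.03447066  0.056     ]
hs [297.88 256.12] 8 [0.50300216 0.07318534 0.056     ]
drum [315.77 230.75] 800 ((316.8976135253906, 232.2184295654297), (49.49436569213867, 52.08616638183594), 0.8235682845115662) [0.56854718 0.02355828 0.056     ]
```

>>> send_rows:
  increments:
    - {"dx": 2, "dy": -1.5, "roll": 1}
    - {"dx": 4, "dy": -3.2, "roll": 2}
    - {"dx": 6, "dy": -5, "roll": 3}
    - {"dx": 8, "dy": -7, "roll": 4}
    - {"dx": 9.2, "dy": -9, "roll": 5}

```text
schema error: expected keys dx, dy, dz, roll, claw
```

>>> send_rows:
  increments:
    - {"dx": 1, "dy": -2, "roll": 0.5}
    - {"dx": 2, "dy": -4.2, "roll": 1}
    - {"dx": 3, "dy": -6.5, "roll": 1.5}
    - {"dx": 3.6, "dy": -8.8, "roll": 1.5}
    - {"dx": 3.8, "dy": -11, "roll": 1.5}

```text
schema error: expected keys dx, dy, dz, roll, claw
```

>>> send_rows:
  increments:
    - {"dx": 0.2, "dy": -2.4}
    - {"dx": 0.3, "dy": -4.8}
    - {"dx": 0.3, "dy": -7.2}
    - {"dx": 0.3, "dy": -9.6}
    - {"dx": 0.3, "dy": -10.6}

```text
schema error: expected keys dx, dy, dz, roll, claw
```

>>> send_rows:
  increments:
    - {"dx": 2, "dy": -1.5, "dz": 0, "roll": 1, "claw": 1}
    - {"dx": 4, "dy": -3.2, "dz": 0, "roll": 2, "claw": 1}
    - {"dx": 6, "dy": -5, "dz": 0, "roll": 3, "claw": 1}
    - {"dx": 8, "dy": -7, "dz": 0, "roll": 4, "claw": 1}
    - {"dx": 9.2, "dy": -9, "dz": 0, "roll": 5, "claw": 1}

```text
clock: 0.78
tcp_pos: [0.3634, 0.3413, 0.231]
orientation: [0.0, -0.228, 0.974, 0.0]
wrist_force: [0.4, 0.0, -0.9]
finger_gap: 0.0854
grip_force: 0.0
```

>>> send_rows:
  increments:
    - {"dx": 1, "dy": -2, "dz": 0, "roll": 0.5, "claw": 1}
    - {"dx": 2, "dy": -4.2, "dz": 0, "roll": 1, "claw": 1}
    - {"dx": 3, "dy": -6.5, "dz": 0, "roll": 1.5, "claw": 1}
    - {"dx": 3.6, "dy": -8.8, "dz": 0, "roll": 1.5, "claw": 1}
    - {"dx": 3.8, "dy": -11, "dz": 0, "roll": 1.5, "claw": 1}

```text
clock: 1.4
tcp_pos: [0.4574, 0.0656, 0.2311]
orientation: [0.0, -0.326, 0.945, -0.0]
wrist_force: [-0.3, 0.3, 0.4]
finger_gap: 0.0855
grip_force: 0.0
```

>>> send_rows:
  increments:
    - {"dx": 0.2, "dy": -2.4, "dz": 0, "roll": 0, "claw": 1}
    - {"dx": 0.3, "dy": -4.8, "dz": 0, "roll": 0, "claw": 1}
    - {"dx": 0.3, "dy": -7.2, "dz": 0, "roll": 0, "claw": 1}
    - {"dx": 0.3, "dy": -9.6, "dz": 0, "roll": 0, "claw": 1}
    - {"dx": 0.3, "dy": -10.6, "dz": 0, "roll": 0, "claw": 1}

```text
clock: 2.02
tcp_pos: [0.4639, -0.2004, 0.2309]
orientation: [-0.0, -0.325, 0.946, -0.0]
wrist_force: [0.9, 0.4, -0.2]
finger_gap: 0.0853
grip_force: 0.0
```

Run:
```python
from h import *
c=read_camera("wrist"); cv2.imwrite("pics/w1.png",c["image"]); print(c["fx"],c["fy"],c["cx"],c["cy"])
np.save("w1.npy",np.array(c["world_to_cam"]))
s=get_state();print(s["tcp_pos"],s["orientation"])
```

```text
309.70691628693146 309.70691628693146 321.5611713454719 197.07501956930673
[ 0.46421564 -0.20217024  0.23075597] [-4.19404048e-04 -3.24173978e-01  9.45997074e-01 -7.69078155e-04]
```

View pics/w1.png

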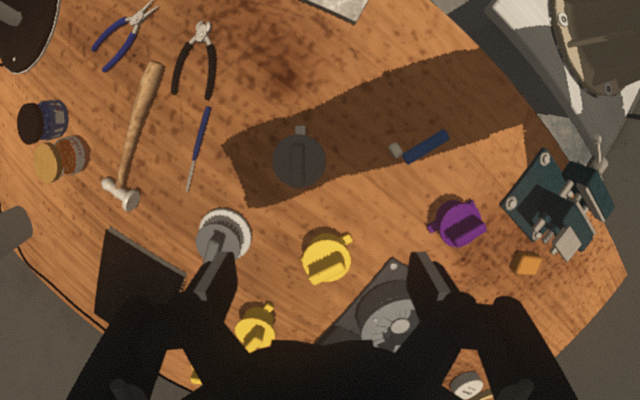

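The lugged cartridge is in the arm's shadow: disc at (299,160), bar vertical in the picture, one lug at (300,130). I'll cast fisheye rays for the disc and lug.

```bash
cat >> h.py <<'E'
def wonz(c,u,v,z):
    a=np.array([u-c["cx"],v-c["cy"]]);r=np.hypot(*a);t=r/c["fx"];a=a/max(r,1e-9)
    d=np.array([np.sin(t)*a[0],-np.sin(t)*a[1],-np.cos(t)]);T=np.array(c["world_to_cam"]);R=T[:3,:3];o=-R.T@T[:3,3];d=R.T@d
    return o+d*(z-o[2])/d[2]
E
python3 - <<'E'
from h import *
c=dict(fx=309.707,cx=321.561,cy=197.075,world_to_cam=np.load("w1.npy"))
im=cv2.imread("pics/w1.png"); hsv=cv2.cvtColor(im,cv2.COLOR_BGR2HSV)
m=cv2.inRange(hsv,(0,0,30),(180,95,255)); M=np.zeros_like(m); cv2.circle(M,(299,157),40,255,-1); m&=M
n,l,st,ce=cv2.connectedComponentsWithStats(m); i=1+st[1:,4].argmax(); b=(l==i).astype(np.uint8)*255
o=cv2.morphologyEx(b,cv2.MORPH_OPEN,cv2.getStructuringElement(cv2.MORPH_ELLIPSE,(25,25)))
p=cv2.findContours(o,0,1)[0][0][:,0]
P=np.array([wonz(c,u,v,.042)[:2] for u,v in p]); e=cv2.minEnclosingCircle((P*1000).astype(np.float32)); f=cv2.fitEllipse((P*1000).astype(np.float32));print("disc",e,f,st[i])
q=b&~cv2.dilate(o,np.ones((5,5))); n,l,st,ce=cv2.connectedComponentsWithStats(q)
for i in range(1,n):
  if st[i,4]>8:
    w=wonz(c,*ce[i],.011); print("lug",ce[i],st[i,4],w,np.degrees(np.arctan2(w[1]-f[0][1]/1000,w[0]-f[0][0]/1000)))
cv2.imwrite("pics/w1c.png",cv2.resize(np.hstack([im[110:210,250:350],cv2.merge([b]*3)[110:210,250:350]]),(800,400)))
E
```

```text
disc ((469.394775390625, -228.37152099609375), 29.63616371154785) ((469.3314208984375, -228.40829467773438), (56.70436096191406, 57.759281158447266), 124.95507049560547) [ 272  125   54   63 2290]
lug [299.89393939 128.71212121] 66 [ 0.44371908 -0.24834773  0.011     ] -142.09892489210674
```

View pics/w1c.png

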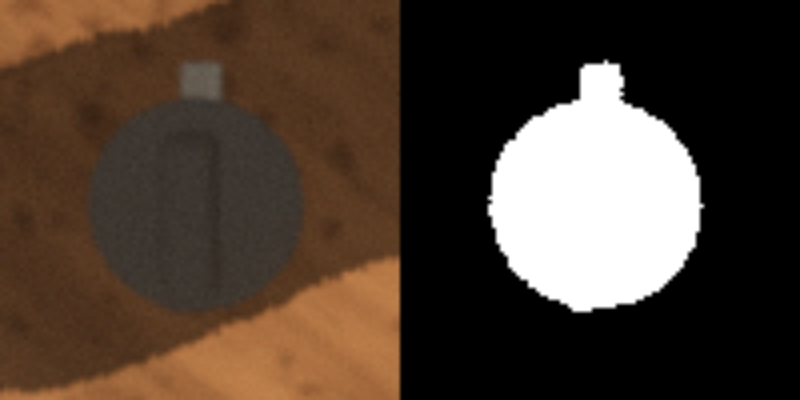

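>>> send_rows:
  increments:
    - {"dx": 0, "dy": -0.8, "dz": -1.5, "roll": 0, "claw": 0.6}
    - {"dx": 0, "dy": -0.84, "dz": -3, "roll": 0, "claw": 0.6}
    - {"dx": 0, "dy": -0.84, "dz": -4.5, "roll": 0, "claw": 0.6}
    - {"dx": 0, "dy": -0.84, "dz": -4.5, "roll": 0, "claw": 0.6}
    - {"dx": 0, "dy": -0.84, "dz": -4.5, "roll": 0, "claw": 0.6}

```text
clock: 2.7
tcp_pos: [0.4649, -0.2184, 0.12]
orientation: [0.0, -0.326, 0.945, -0.0]
wrist_force: [0.5, 0.8, -0.1]
finger_gap: 0.0681
grip_force: 0.0
```

Run:
```python
from h import *
c=read_camera("wrist"); cv2.imwrite("pics/w2.png",c["image"])
s=get_state();print(s["tcp_pos"],s["orientation"],s["finger_gap"])
np.save("w2.npy",np.array(c["world_to_cam"]))
```

```text
[ 0.46536891 -0.21872449  0.12049595] [ 7.42434377e-04 -3.26463829e-01  9.45208928e-01 -9.48012248e-04] 0.06845556404474315
```

View pics/w2.png

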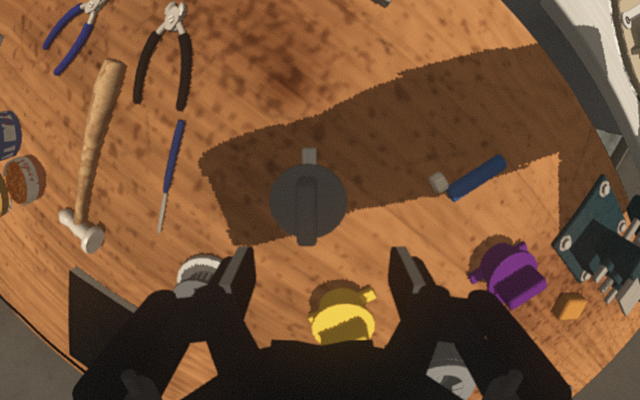

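The fingers straddle the bar's line. The disc is at (308,203) and the lug at (309,156). I'll re-measure from this closer view.

Run:
```python
from h import *
c=dict(fx=309.707,cx=321.561,cy=197.075,world_to_cam=np.load("w2.npy"))
im=cv2.imread("pics/w2.png"); hsv=cv2.cvtColor(im,cv2.COLOR_BGR2HSV)
m=cv2.inRange(hsv,(0,0,30),(180,95,255)); M=np.zeros_like(m); cv2.circle(M,(309,198),54,255,-1); m&=M
n,l,st,ce=cv2.connectedComponentsWithStats(m); i=1+st[1:,4].argmax(); b=(l==i).astype(np.uint8)*255
o=cv2.morphologyEx(b,cv2.MORPH_OPEN,cv2.getStructuringElement(cv2.MORPH_ELLIPSE,(35,35)))
p=cv2.findContours(o,0,1)[0][0][:,0]
P=np.array([wonz(c,u,v,.042)[:2] for u,v in p]); f=cv2.fitEllipse((P*1000).astype(np.float32));print("disc",f)
q=b&~cv2.dilate(o,np.ones((5,5))); q[190:]=0
for z in (.008,.012):
  w=wonz(c,*np.argwhere(q)[:,::-1].mean(0),z); print(w,np.degrees(np.arctan2(w[1]-f[0][1]/1000,w[0]-f[0][0]/1000)))
x=np.array(f[0])/1000-get_state()["tcp_pos"][:2]; print(x, x/.025, "across",x@[-.62,.79])
```

```text
disc ((469.373046875, -228.80662536621094), (57.1437873840332, 58.97919845581055), 114.87416076660156)
[ 0.44524038 -0.24748692  0.008     ] -142.2577388003578
[ 0.44459089 -0.2477843   0.012     ] -142.55583703353017
[ 0.00400414 -0.01008213] [ 0.16016564 -0.40328527] across -0.010447451442141514
```

>>> send_rows:
  increments:
    - {"dx": 0.16, "dy": -0.4, "dz": -0.5, "roll": 0, "claw": 0.4}
    - {"dx": 0.16, "dy": -0.4, "dz": -1.2, "roll": 0, "claw": 0.2}
    - {"dx": 0.16, "dy": -0.4, "dz": -2, "roll": 0, "claw": 0}
    - {"dx": 0.16, "dy": -0.4, "dz": -2.6, "roll": 0, "claw": 0}
    - {"dx": 0.16, "dy": -0.4, "dz": -2.9, "roll": 0, "claw": 0}

```text
clock: 3.38
tcp_pos: [0.4682, -0.2285, 0.0455]
orientation: [-0.0, -0.326, 0.945, 0.0]
wrist_force: [0.5, -0.3, -0.3]
finger_gap: 0.043
grip_force: 0.0
```

>>> send_rows:
  increments:
    - {"dx": 0, "dy": 0, "dz": 0, "roll": 0, "claw": -0.3}
    - {"dx": 0, "dy": 0, "dz": 0, "roll": 0, "claw": -0.6}
    - {"dx": 0, "dy": 0, "dz": 0, "roll": 0, "claw": -1}
    - {"dx": 0, "dy": 0, "dz": 0, "roll": 0, "claw": -1}
    - {"dx": 0, "dy": 0, "dz": 0, "roll": 0, "claw": -1}
  grip_force: 70

```text
clock: 4.0
tcp_pos: [0.469, -0.2288, 0.0472]
orientation: [0.001, -0.326, 0.945, -0.001]
wrist_force: [0.7, 0.1, 6.0]
finger_gap: 0.0127
grip_force: 70.4
```

>>> send_rows:
  increments:
    - {"dx": 0, "dy": 0, "dz": 0.5, "roll": 0, "claw": -1}
    - {"dx": 0, "dy": 0, "dz": 2, "roll": 0, "claw": -1}
    - {"dx": 0, "dy": 0, "dz": 4, "roll": 0, "claw": -1}
    - {"dx": 0, "dy": 0.5, "dz": 6, "roll": -0.5, "claw": -1}
    - {"dx": 0.5, "dy": 1.5, "dz": 7, "roll": -1.2, "claw": -1}

```text
clock: 4.62
tcp_pos: [0.4811, -0.1914, 0.2247]
orientation: [0.001, -0.244, 0.97, -0.001]
wrist_force: [0.5, 1.2, -1.4]
finger_gap: 0.0129
grip_force: 69.5
```

>>> send_rows:
  increments:
    - {"dx": 1, "dy": 1.5, "dz": 0, "roll": -0.7, "claw": -1}
    - {"dx": 2.2, "dy": 3.3, "dz": 0, "roll": -1.4, "claw": -1}
    - {"dx": 3.5, "dy": 5.2, "dz": 0, "roll": -2.1, "claw": -1}
    - {"dx": 4.8, "dy": 7.1, "dz": 0, "roll": -2.9, "claw": -1}
    - {"dx": 5.5, "dy": 8.5, "dz": 0, "roll": -2.9, "claw": -1}

```text
clock: 5.25
tcp_pos: [0.619, 0.024, 0.2212]
orientation: [-0.0, -0.046, 0.999, 0.0]
wrist_force: [-0.0, -0.9, -0.7]
finger_gap: 0.0127
grip_force: 69.5
```

Run:
```python
from h import *
c=read_camera("wrist"); cv2.imwrite("pics/w3.png",c["image"])
s=get_state();print(s["tcp_pos"],s["orientation"],s["finger_gap"],s["grip_force"],s["wrist_force"])
np.save("w3.npy",np.array(c["world_to_cam"]))
```

```text
[0.62022851 0.02781466 0.22091493] [ 3.17477391e-04 -4.84174910e-02  9.98825878e-01  1.58483965e-03] 0.012894236627091911 69.48350429534912 [ 2.9495291   2.57168807 -1.27934537]
```

View pics/w3.png

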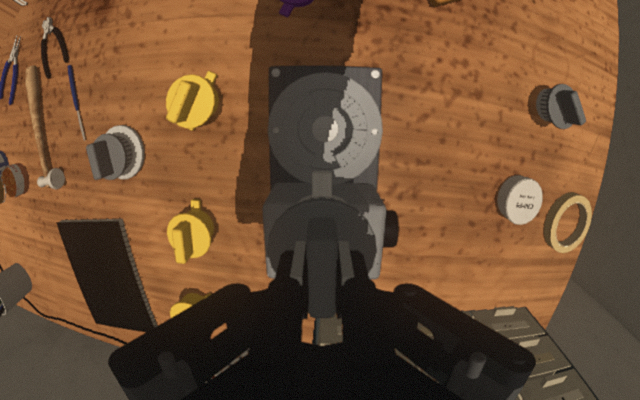

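Drum at about (326,128), steel dots at (275,130) and (375,131), plate bolts at (276,72) and (375,73). The held cartridge's disc and lug (322,185) are visible too.

Run:
```python
from h import *
c=dict(fx=309.707,cx=321.561,cy=197.075,world_to_cam=np.load("w3.npy"))
im=cv2.imread("pics/w3.png"); g=cv2.cvtColor(im,cv2.COLOR_BGR2GRAY)
def cent(u,v,r=5):
    p=g[v-r:v+r+1,u-r:u+r+1].astype(float); w=np.clip(p-np.median(p)-15,0,None); y,x=np.mgrid[v-r:v+r+1,u-r:u+r+1]; return (w*x).sum()/w.sum(),(w*y).sum()/w.sum()
for (a,b,z) in (((276,130),(375,131),.056),((276,72),(375,73),.004)):
    A,B=cent(*a),cent(*b); P,Q=wonz(c,*A,z),wonz(c,*B,z); print(A,B,P,Q,"mid",(P+Q)/2,"len",np.linalg.norm(P-Q),"yaw x",np.degrees(np.arctan2((Q-P)[1],(Q-P)[0]))-90)
# drum rim: radial edge samples on upper arc
pts=[]
for t in np.radians(np.r_[np.arange(-165,-14,3)]):
    rr=np.arange(48,64,.5); pr=cv2.remap(g,(326+rr*np.cos(t)).astype(np.float32)[None],(128+rr*np.sin(t)).astype(np.float32)[None],1)[0]
    pr=cv2.GaussianBlur(pr[None].astype(np.float32),(5,1),1)[0]; d=np.diff(pr); k=d.argmin()
    if d[k]<-3: pts.append(wonz(c,326+rr[k]*np.cos(t),128+rr[k]*np.sin(t),.056)[:2])
P=np.array(pts); from scipy.optimize import least_squares
r=least_squares(lambda q:np.hypot(*(P-q[:2]).T)-q[2],[.57,.024,.058],loss="soft_l1",f_scale=.001); print(len(P),r.x,np.abs(r.fun).mean())
# held cartridge lug (foot z = tcp-.047)
m=g[170:200,305:340]; print("held lug row:",[int(x) for x in g[183,300:345]])
s=get_state();w,x,y,z=s["orientation"];print(np.degrees(2*np.arctan2(y,x))-90, s["tcp_pos"])
```

```text
(np.float64(276.0833333333333), np.float64(130.25)) (np.float64(374.1425389755011), np.float64(131.1369710467706)) [ 0.57422338 -0.02553072  0.056     ] [0.56600029 0.07209536 0.056     ] mid [0.57011183 0.02328232 0.056     ] len 0.09797178191112253 yaw x 4.814686229155967
(np.float64(275.358361774744), np.float64(71.95563139931741)) (np.float64(374.7719049308265), np.float64(73.74352607307556)) [ 0.51152542 -0.03876754  0.004     ] [0.50286189 0.07478671 0.004     ] mid [0.50719365 0.01800959 0.004     ] len 0.11388425842811031 yaw x 4.362885459088886
50 [0.56945203 0.02257923 0.0567922 ] 0.0003041141060152469
held lug row: [51, 50, 51, 48, 47, 54, 52, 52, 50, 51, 53, 62, 70, 84, 85, 87, 87, 86, 84, 83, 82, 85, 83, 87, 85, 86, 84, 90, 87, 87, 88, 75, 61, 58, 59, 59, 61, 56, 60, 59, 56, 52, 51, 49, 49]
95.55041307015406 [0.62022851 0.02781466 0.22091493]
```

>>> send_rows:
  increments:
    - {"dx": -1, "dy": -0.1, "dz": 0, "roll": 0, "claw": -1}
    - {"dx": -2.02, "dy": -0.18, "dz": -0.5, "roll": -0.05, "claw": -1}
    - {"dx": -2.02, "dy": -0.18, "dz": -2, "roll": -0.05, "claw": -1}
    - {"dx": -2.02, "dy": -0.18, "dz": -3.8, "roll": -0.05, "claw": -1}
    - {"dx": -2.02, "dy": -0.18, "dz": -3.8, "roll": -0.05, "claw": -1}

```text
clock: 5.92
tcp_pos: [0.5641, 0.0174, 0.1232]
orientation: [-0.004, -0.043, 0.999, 0.001]
wrist_force: [-0.1, -0.5, -0.9]
finger_gap: 0.0125
grip_force: 69.4
```

Run:
```python
from h import *
S=[]
for n in ("scene","top","scene","top"):
    c=read_camera(n); 
    if n=="scene": a=c["image"]
    else: b=c["image"]
    s=get_state(); S.append(np.r_[s["tcp_pos"],s["wrist_force"]]); 
print(np.mean(S,0)[:3],np.std(S,0)[:3],np.mean(S,0)[3:],s["orientation"])
f=lambda i,u,v,w:cv2.resize(i[v-w:v+w,u-w:u+w],(400,400),interpolation=cv2.INTER_CUBIC)
cv2.imwrite("pics/hover.png",np.hstack([f(a,303,200,50),f(b,317,232,50)]))
```

```text
[0.56798022 0.01708449 0.12738812] [0.00120265 0.00010876 0.00113439] [-0.34200731  0.38745199 -0.42558808] [ 1.56346505e-03 -4.26246501e-02  9.99089913e-01 -1.99961697e-04]
```

View pics/hover.png

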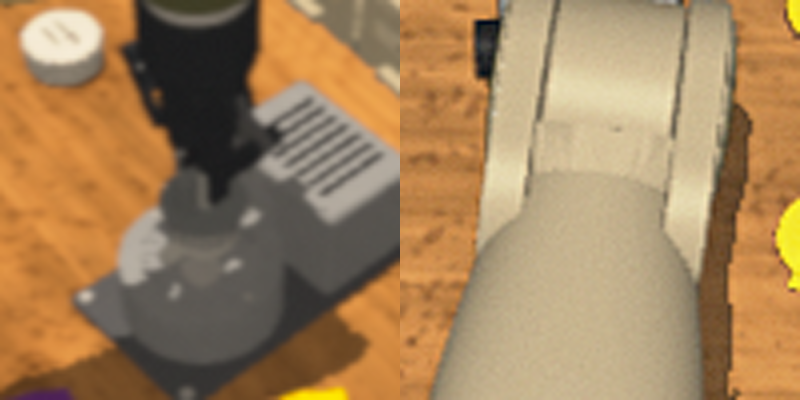

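The cartridge hangs upright over the drum; the top view is blocked by the arm. Correcting the offset and lowering the nose into the mouth.

>>> send_rows:
  increments:
    - {"dx": 0.08, "dy": 0.24, "dz": 0, "roll": 0, "claw": -1}
    - {"dx": 0.08, "dy": 0.24, "dz": -0.3, "roll": 0, "claw": -1}
    - {"dx": 0.08, "dy": 0.24, "dz": -0.7, "roll": 0, "claw": -1}
    - {"dx": 0.08, "dy": 0.24, "dz": -1, "roll": 0, "claw": -1}
    - {"dx": 0.08, "dy": 0.24, "dz": -1, "roll": 0, "claw": -1}

```text
clock: 6.75
tcp_pos: [0.5689, 0.0232, 0.1001]
orientation: [-0.001, -0.043, 0.999, 0.0]
wrist_force: [-0.1, 0.0, -1.7]
finger_gap: 0.0132
grip_force: 69.5
```

```bash
cat > st.py <<'E'
from h import *
S=[]
for _ in range(3):
    read_camera("top"); s=get_state(); S.append(np.r_[s["tcp_pos"],s["wrist_force"],s["ft_torque"]])
w,x,y,z=s["orientation"]; S=np.mean(S,0)
print(s["clock"],"tcp",S[:3].round(4),"F",S[3:6].round(1),"M",S[6:].round(2),"cartyaw",round(np.degrees(2*np.arctan2(y,x))-180,1),s["finger_gap"],s["grip_force"], s["joint_pos"].round(2))
E
python3 st.py
```

```text
6.9 tcp [0.5696 0.0232 0.101 ] F [-0.5 -0.  -0.7] M [-0.   -0.01 -0.01] cartyaw 4.9 0.012673782221700054 69.4731616973877 [-0.1   0.37 -0.19  1.    0.   -0.19]
```

>>> send_rows:
  increments:
    - {"dx": 0, "dy": 0, "dz": -0.15, "roll": 0, "claw": -1}
    - {"dx": 0, "dy": 0, "dz": -0.3, "roll": 0, "claw": -1}
    - {"dx": 0, "dy": 0, "dz": -0.45, "roll": 0, "claw": -1}
    - {"dx": 0, "dy": 0, "dz": -0.55, "roll": 0, "claw": -1}
    - {"dx": 0, "dy": 0, "dz": -0.55, "roll": 0, "claw": -1}

```text
clock: 7.52
tcp_pos: [0.5699, 0.0232, 0.0877]
orientation: [0.0, -0.043, 0.999, 0.0]
wrist_force: [0.2, -0.6, 1.2]
finger_gap: 0.0125
grip_force: 69.7
```

```bash
python3 st.py
```

```text
7.675 tcp [0.5699 0.0232 0.0878] F [-1.  -0.2  1.6] M [ 0.    0.17 -0.01] cartyaw 4.9 0.012886162421796788 69.68928337097168 [-0.1   0.39 -0.21  0.97  0.   -0.19]
```

Foot is on the spring plate with the lugs in the slots (about 2 N). Pushing down to about 20 mm.

>>> send_rows:
  increments:
    - {"dx": 0, "dy": 0, "dz": -0.2, "roll": 0, "claw": -1}
    - {"dx": 0, "dy": 0, "dz": -0.4, "roll": 0, "claw": -1}
    - {"dx": 0, "dy": 0, "dz": -0.55, "roll": 0, "claw": -1}
    - {"dx": 0, "dy": 0, "dz": -0.68, "roll": 0, "claw": -1}
    - {"dx": 0, "dy": 0, "dz": -0.68, "roll": 0, "claw": -1}
  grip_force: 100

```text
clock: 8.3
tcp_pos: [0.5702, 0.0232, 0.0712]
orientation: [0.001, -0.043, 0.999, -0.0]
wrist_force: [-2.0, 0.2, 9.9]
finger_gap: 0.0124
grip_force: 101.9
```

```bash
python3 st.py
```

```text
8.45 tcp [0.5701 0.0232 0.0714] F [-2.7  0.1  9.9] M [ 0.04  0.69 -0.01] cartyaw 4.9 0.01217608069970834 101.93624138832092 [-0.1   0.4  -0.24  0.93  0.   -0.19]
```

>>> send_rows:
  increments:
    - {"dx": 0, "dy": 0, "dz": 0, "roll": -0.6, "claw": -1}
    - {"dx": 0, "dy": 0, "dz": 0, "roll": -1.3, "claw": -1}
    - {"dx": 0, "dy": 0, "dz": 0, "roll": -2.1, "claw": -1}
    - {"dx": 0, "dy": 0, "dz": 0, "roll": -2.9, "claw": -1}
    - {"dx": 0, "dy": 0, "dz": 0, "roll": -3.7, "claw": -1}

```text
clock: 9.07
tcp_pos: [0.5715, 0.0229, 0.0719]
orientation: [0.002, 0.216, 0.976, 0.0]
wrist_force: [-1.8, -1.0, 9.3]
finger_gap: 0.0123
grip_force: 102.2
```

```bash
python3 st.py
```

```text
9.225 tcp [0.5715 0.0229 0.072 ] F [-0.2 -1.2  9.8] M [-0.09  0.21 -0.04] cartyaw -24.8 0.012235103901938712 102.18086242675781 [-0.1   0.4  -0.23  0.93 -0.    0.33]
```

Turning freely, with almost no torque. Continuing.

>>> send_rows:
  increments:
    - {"dx": 0, "dy": 0, "dz": 0, "roll": -0.8, "claw": -1}
    - {"dx": 0, "dy": 0, "dz": 0, "roll": -1.6, "claw": -1}
    - {"dx": 0, "dy": 0, "dz": 0, "roll": -2.4, "claw": -1}
    - {"dx": 0, "dy": 0, "dz": 0, "roll": -3.2, "claw": -1}
    - {"dx": 0, "dy": 0, "dz": 0, "roll": -4, "claw": -1}

```text
clock: 9.85
tcp_pos: [0.5717, 0.0227, 0.072]
orientation: [0.002, 0.477, 0.879, 0.001]
wrist_force: [-0.6, -1.1, 8.7]
finger_gap: 0.0117
grip_force: 102.2
```

>>> send_rows:
  increments:
    - {"dx": 0, "dy": 0, "dz": 0, "roll": -0.8, "claw": -1}
    - {"dx": 0, "dy": 0, "dz": 0, "roll": -1.6, "claw": -1}
    - {"dx": 0, "dy": 0, "dz": 0, "roll": -2.4, "claw": -1}
    - {"dx": 0, "dy": 0, "dz": 0, "roll": -3.2, "claw": -1}
    - {"dx": 0, "dy": 0, "dz": 0, "roll": -3.55, "claw": -1}

```text
clock: 10.48
tcp_pos: [0.5717, 0.0227, 0.072]
orientation: [0.002, 0.677, 0.736, 0.001]
wrist_force: [-0.2, -0.4, 9.4]
finger_gap: 0.0122
grip_force: 102.2
```

```bash
python3 st.py
```

```text
10.625 tcp [0.5717 0.0226 0.0721] F [-0.8 -0.9  9.6] M [-0.23  0.1   0.  ] cartyaw -85.1 0.012531463365029331 102.16988682746887 [-0.1   0.4  -0.23  0.93 -0.    1.39]
```

Now at -85°, which is the lock angle. Easing up into the notch and opening the fingers.

>>> send_rows:
  increments:
    - {"dx": 0, "dy": 0, "dz": 0.15, "roll": 0, "claw": -1}
    - {"dx": 0, "dy": 0, "dz": 0.3, "roll": 0, "claw": -1}
    - {"dx": 0, "dy": 0, "dz": 0.38, "roll": 0, "claw": -1}
    - {"dx": 0, "dy": 0, "dz": 0.38, "roll": 0, "claw": -1}
    - {"dx": 0, "dy": 0, "dz": 0.38, "roll": 0, "claw": -1}
  grip_force: 40

```text
clock: 11.25
tcp_pos: [0.5716, 0.0227, 0.0807]
orientation: [0.002, 0.676, 0.737, 0.001]
wrist_force: [3.2, -2.2, 4.5]
finger_gap: 0.0121
grip_force: 101.5
```

```bash
python3 st.py
```

```text
11.4 tcp [0.5716 0.0228 0.0807] F [ 3.3 -1.7  5.5] M [-0.39 -0.78 -0.05] cartyaw -85.1 0.011979023444286427 101.50851845741272 [-0.1   0.39 -0.22  0.95 -0.    1.39]
```

>>> send_rows:
  increments:
    - {"dx": 0, "dy": 0, "dz": 0, "roll": 0, "claw": -0.6}
    - {"dx": 0, "dy": 0, "dz": 0, "roll": 0, "claw": -0.4}
    - {"dx": 0, "dy": 0, "dz": 0, "roll": 0, "claw": -0.2}
    - {"dx": 0, "dy": 0, "dz": 0, "roll": 0, "claw": -0.1}
    - {"dx": 0, "dy": 0, "dz": 0, "roll": 0, "claw": -0.1}

```text
clock: 12.02
tcp_pos: [0.5696, 0.0233, 0.0799]
orientation: [-0.0, 0.676, 0.737, -0.0]
wrist_force: [-0.8, -0.2, -0.4]
finger_gap: 0.0385
grip_force: 0.0
```

Released with no residual force. Raising straight up clear of the bar, then backing towards the robot's left for a look.

>>> send_rows:
  increments:
    - {"dx": 0, "dy": 0, "dz": 1, "roll": 0, "claw": -0.1}
    - {"dx": 0, "dy": 0, "dz": 2.5, "roll": 0, "claw": -0.1}
    - {"dx": 0, "dy": 0, "dz": 4, "roll": 0, "claw": -0.1}
    - {"dx": 0, "dy": 0, "dz": 5, "roll": 0, "claw": -0.1}
    - {"dx": 0, "dy": 0, "dz": 5, "roll": 0, "claw": -0.1}

```text
clock: 12.65
tcp_pos: [0.5712, 0.0231, 0.2074]
orientation: [0.002, 0.676, 0.737, 0.001]
wrist_force: [-0.3, 0.1, -0.9]
finger_gap: 0.0385
grip_force: 0.0
```

>>> send_rows:
  increments:
    - {"dx": -1, "dy": 2, "dz": 0, "roll": 0, "claw": 0}
    - {"dx": -2, "dy": 4, "dz": 0, "roll": 0, "claw": 0}
    - {"dx": -3, "dy": 6, "dz": 0, "roll": 0, "claw": 0}
    - {"dx": -4, "dy": 8, "dz": 0, "roll": 0, "claw": 0}
    - {"dx": -4, "dy": 8, "dz": 0, "roll": 0, "claw": 0}

```text
clock: 13.28
tcp_pos: [0.4671, 0.2259, 0.2037]
orientation: [-0.001, 0.674, 0.739, -0.001]
wrist_force: [0.2, -0.3, -0.8]
finger_gap: 0.0426
grip_force: 0.0
```

```bash
python3 st.py
python3 - <<'E'
from h import *
a=read_camera("scene")["image"];c=read_camera("top"); b=c["image"]
f=lambda i,u,v,w:cv2.resize(i[v-w:v+w,u-w:u+w],(400,400),interpolation=cv2.INTER_CUBIC)
cv2.imwrite("pics/end.png",np.hstack([f(a,308,210,40),f(b,317,232,40)]))
g=cv2.cvtColor(b,cv2.COLOR_BGR2HSV)
for z in (.076,.086): print(z,proj(c,np.array([.570,.023,z])))
E
```

```text
13.425 tcp [0.469  0.2235 0.204 ] F [ 0.3 -0.  -0.1] M [-0.02 -0.02  0.  ] cartyaw -85.1 0.04289057431307558 0.0 [ 0.29  0.22 -0.15  1.21 -0.    1.77]
0.076 (np.float64(317.09850630005064), np.float64(231.03550190920464))
0.086 (np.float64(317.0894176488091), np.float64(230.70239456871792))
```

View pics/end.png

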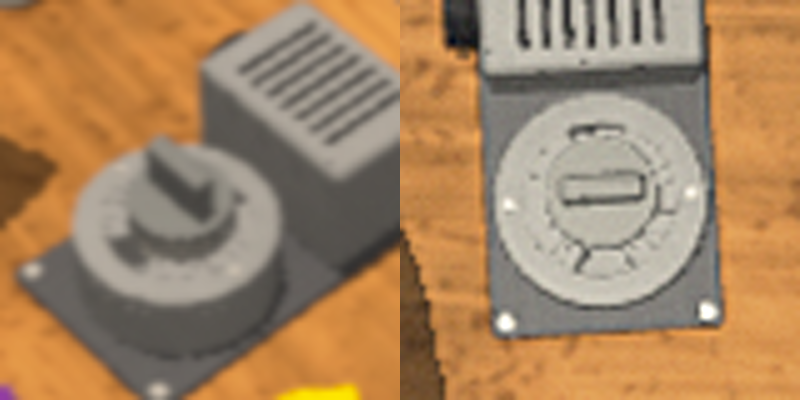

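The bar lies along the two steel dots, centred at (317,230) as predicted, and upright. The disc stands clear of the drum top, and the gripper is well away. Handing in.

```bash
python3 -c "
from workcell import hand_in; print(hand_in())"
```

```text
the job is handed in; nothing more can be done
None
```

The lugged cartridge is in the housing, pushed down and turned a quarter clockwise; the last pictures show it upright and centred with its bar along the steel dots. I then handed the job in at about 13.5 s; its sprung-up height I inferred from the gripper (foot about 34 mm) rather than measured, and no verdict came back.

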